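# Unlatch the parts-cage gate and hold it wide

## Task

Open the gate of the wire parts cage so that a workmate can take the parts out. First squeeze the safety catch on the fixed front panel until it is fully withdrawn and leave it there; only then squeeze the spring catch on the gate's own grip, swing the gate out past its detent and hold it wide open, at about a right angle, finishing with the grip still squeezed in the gripper (the gate springs back if let go). The catches are light parts: squeeze them gently, never with more than 35 N, and leave the parts in the cage and the things round it where they are.

Things in the scene. Friction and masses are not known exactly. Their poses are not given: they have to be found in the camera images.
- cage: grey wire-sided open-topped parts cage, 160 deep x 290 wide x 105 mm high, fixed to the bench. Origin on the bench, mid-depth; x axis away from its front, y to the hinge side (left seen from the front), z up. Front plane (gate and fixed panel, 10 mm thick) at x = -0.075: gate from y = +0.09 (hinge) to -0.075, fixed panel from -0.08 to -0.177.
- safety_catch (a joint): safety catch on top of the fixed panel, a slide without spring, friction about 3.5 N: 0 = home, its tongue bars the gate; 0.016 m = fully withdrawn; the tongue clears the gate beyond about 0.010. It moves to cage -y, towards the safety post, and stays where it is put. Starts at 0 to 2 mm.
- safety_tab (a point): upright tab of the safety catch, 22 mm along cage x, 6 mm thick along cage y, 110 to 165 mm above the bench; this point in its middle at 150 mm. Centre to centre it is 50 mm from the post at home, 34 mm when withdrawn. Squeeze both from above, fingers closing along cage y, centred 17 mm to the +y side of the post (the pair's middle when withdrawn).
- safety_post (a point): fixed upright post of the safety catch, 22 x 6 mm, from 105 to 165 mm above the bench, this point at 150 mm; cage y = -0.170, in the front plane.
- gate (a joint): gate on its upright hinge: 0 = shut, grows as it swings out of the front (clockwise from above) to a stop at 1.66 rad. Leaf 165 mm long, 22 to 105 mm above the bench. A spring closes it with 0.1 N m (shut) to 0.4 N m (wide); a detent near 0.85 rad adds up to 0.5 N m (0.8 in all). Let go past the detent it falls back on it, to 1.0 to 1.15 rad. Wide open: 1.4 rad or more.
- gate_hinge (a point): point on the upright hinge axis, 150 mm above the bench.
- grip_catch (a joint): spring catch in the gate's grip: 0 = its bolt is in the keeper of the fixed panel, 0.014 m = fully squeezed; beyond about 0.010 the bolt is free. The spring pushes back with 4 N at 0 and 8 N at 0.014. The trigger slides along the gate towards the hinge.
- grip_trigger (a point): trigger: upright tab nearer the gate's free edge, 22 mm across the gate, 6 mm thick along it, 110 to 165 mm above the bench; this point in its middle at 150 mm, 155 mm from the hinge axis when not squeezed, 141 mm when squeezed.
- grip_post (a point): the grip's fixed upright post on the gate (22 x 6 mm, 105 to 165 mm above the bench, this point at 150 mm), 110 mm from the hinge axis. Squeeze trigger and post together from above with the fingers closing along the gate, centred 125.5 mm from the hinge axis (their middle when squeezed); the fingers turn with the gate as it swings.
- piston: engine piston, 66 mm across, 59 mm high, standing in the cage; origin under its middle. Leave.
- bearing_1: ball bearing, 52 mm across, 15 mm high, lying in the cage; origin under its middle. Leave.
- spark_plug_0: spark plug, 24x90x20 mm, lying in the cage; origin under its middle. Leave.
- tape_measure: tape measure, 38x73x62 mm, left of the cage; origin under its middle. Leave.
- nut_big: hexagon nut, 42x36x18 mm, left of the cage; origin under its middle. Leave.
- tape_black: roll of tape, 62 mm across, 19 mm high, left of the cage; origin under its middle. Leave.
- bolt_big: hexagon bolt standing on its head, 36x31x88 mm, right of the vise; origin under its middle. Leave.

How it is judged:
By the outcome, as a careful person would: the job done as asked, in the order asked, and still so for the second after the job is handed in, while the arm keeps its last pose, push and grip.
It also fails if it takes over 45 s, if anything falls off the work surface, if the arm or the gripper's body presses on something with over 40 N, if the wrist force passes 120 N, or if a joint passes its speed limit or range.

## Robot

A 6-joint arm with a two-finger parallel gripper is mounted at the origin on a cart in front of the work surface, level with it; the furniture and walls round the work are solid. World frame = base frame: x ahead of the robot, y to its left, z up, the work surface at z = 0. Lengths are in m, angles in rad, forces in N, time in s.
With the tool pointing down it reaches from about 0.35 to 0.775 m from the base axis. Payload 7.3 kg.
Tool frame: the origin (TCP) lies midway between the tips of the shut fingers; the grasp point (between the pads) lies 19 mm behind it (robot.tcp_to_grasp is the distance from the TCP to the grasp point, in m); z points along the fingers, y is the line along which they close (so a half turn about z gives the same grasp; the last joint's range is limited). The gripper opens to 92 mm and grips with 3 to 60 N. Pads are 19 mm wide; open, the fingers measure 130 mm over their backs; the gripper's body (75 mm by 190 mm) begins 47 mm behind the grasp point.
Start: joints at [1.175, 0.342, 1.524, -0, 1.275, -0.146], TCP at [0.13, 0.509, 0.227] pointing down, gripper open.
Joint ranges: [-2.53, 2.53], [-0.77, 2.02], [0.04, 2.7], [-1, 4.14], [0.28, 2.66], [-3.11, 3.11]. Speed limits (rad/s): [2.57, 2.57, 3.14, 3.14, 3.14, 3.14].

## Interface

Orientations are given as [roll, pitch, yaw] about the fixed x, y, z axes, in that order (R = Rz(yaw) Ry(pitch) Rx(roll)).
In Python, from cell import readout, cams, ticket, robot gives the robot as it stands. The module is installed in compiled form; this text tells all that it offers.
- The arm moves only by the tool jog_arm, never from a script. Its argument "plan" is a list of rows, each a list of 5 numbers: the shift along the world's x, y, z each as a share of 0.08 m, from -1 to 1, then the turn about the world's z as a share of 90 degrees, from -1 to 1, then the opening, from -1 (shut) to 1 (fully open). A call has 1 to 12 rows; each row is the pose to reach, as a shift and turn from the pose commanded when the call began; what a row does not reach only later rows make up. A row lasts 1/10 s, in which the tool goes at most 50 mm and 8.59 degrees, less where a joint would pass 70% of its speed; a pose out of reach is approached as far as the arm can. A call with a number of a shift or a turn outside -1 to 1 is refused whole. A call with a gripper value outside its range is refused whole. The fingers move at their own pace and stop on an object; "squeeze" is the grip in N (left out, the last holds). Time passes only in rows, so rows that repeat a pose let the fingers close. It gives the time, the measured TCP pose, the force, the opening and the grip force at its end, in the units of the state.
- readout.observe(): the state, without advancing time (a new reading comes with each control period).
- cams.read_camera(name): name is "scene" or "top" or "wrist"; returns the picture (420x560x3 uint8, blue, green, red); there is no depth.
- cams.calibration(name): a dict with "K" (3x3 intrinsics, pixels), "world_from_camera" (4x4, takes a point from camera to world coordinates). Camera axes: x right, y down, z forward; pixel columns grow to the right and rows downward; lengths in m; the calibration is good to about 2 mm. A picture is of the moment at which its call begins: read the wrist's pose just before it. calibration takes no time and is no camera call; for the wrist camera it gives the pose at the moment of the call.
- ticket.hand_in(): hands the job in; it is judged then, once.
The state is a dict: "time": time; "qpos": joint angles; "qvel": joint speeds; "joint_efforts": joint torques, N m; "tool_pos": TCP position; "tool_rot": TCP orientation; "contact_force": force on the tool from outside, world axes, zero at the start; "torque": the same for the moment, N m; "opening": finger opening in m; "grip_force": force on a finger pad.
Only numpy, scipy, OpenCV 4.12 (cv2) and the standard library are available. Lean on these libraries where they do the work, as an engineer would, in place of code of your own. Each camera call takes 0.05 s, during which the arm holds its last target. There are 200 camera calls.

## Working session

There is one attempt and no reset: what is moved stays moved. The work goes in short steps, Python scripts to look and compute and a tool call to move; the robot and the scene stay as the last step left them, time stands still between calls to the robot, and variables do not carry over. Pictures are saved under pics/ and viewed, at most 10 in all, crops included, and the job is handed in when it is done.

Besides the shell and the picture viewer there is one more tool, called after "Emit:" as name(argument=value, ...), one argument or row to a line, values as JSON. jog_arm: Moves the arm, as the interface text tells. Shift numbers are shares of 0.08 m and turn numbers shares of 90 degrees, none past 1 either way. Its arguments: {"type":"object","properties":{"plan":{"type":"array"},"squeeze":{"type":"number"}},"required":["plan"]}

```bash
mkdir -p pics; python3 - <<'E'
from cell import readout,cams
import cv2
s=readout.observe();print(s)
for n in("top","scene"):
    cv2.imwrite(f"pics/{n}0.png",cams.read_camera(n));c=cams.calibration(n);print(c)
E
```

```text
{'time': 0.0, 'qpos': array([ 1.17503081e+00,  3.42733865e-01,  1.52498885e+00, -9.68462111e-06,
        1.27537650e+00, -1.46015955e-01]), 'qvel': array([ 0.00050838, -0.00061527, -0.00099613,  0.00060216, -0.00032095,
        0.00144724]), 'joint_efforts': array([ 2.13301231e-03, -4.31249821e+01, -2.44223750e+01,  7.18952995e-02,
        5.58874710e-02, -1.19446186e-04]), 'tool_pos': array([0.12959801, 0.50835256, 0.226049  ]), 'tool_rot': array([-3.14010077e+00, -2.10039306e-04,  2.89184577e+00]), 'contact_force': array([ 0.02351675, -0.01831288,  0.07384527]), 'torque': array([0.03550839, 0.01698453, 0.00936977]), 'grip_force': 0.0, 'opening': 0.0920982291391495}
{'K': array([[421.10589357,   0.        , 277.97008812],
       [  0.        , 421.10589357, 210.15021698],
       [  0.        ,   0.        ,   1.        ]]), 'world_from_camera': array([[-0.02169583, -0.99515123,  0.09593389,  0.46205805],
       [-0.99972852,  0.0224103 ,  0.00637632,  0.22022714],
       [-0.00849531, -0.09576951, -0.99536728,  1.18488834],
       [ 0.        ,  0.        ,  0.        ,  1.        ]])}
{'K': array([[392.0830242 ,   0.        , 280.30133719],
       [  0.        , 392.0830242 , 210.25795014],
       [  0.        ,   0.        ,   1.        ]]), 'world_from_camera': array([[ 0.8426994 , -0.33065863,  0.4248795 ,  0.07716581],
       [-0.53806567, -0.49010356,  0.68577243, -0.6007691 ],
       [-0.01852161, -0.8065131 , -0.59092603,  0.82275979],
       [ 0.        ,  0.        ,  0.        ,  1.        ]])}
```

View pics/top0.png

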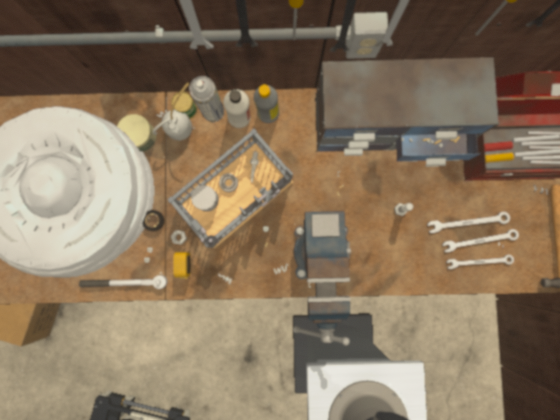

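View pics/scene0.png

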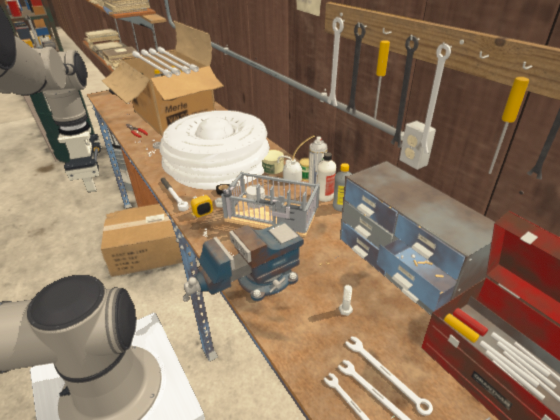

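The top view shows the cage around (232,188). Its front edge seems to run from (210,243) to (292,180), and the vise is on the right at (325,240). I need a closer crop.

```bash
python3 - <<'E'
import cv2
a=cv2.imread("pics/top0.png")[120:255,155:310]
cv2.imwrite("pics/topc.png",cv2.resize(a,None,fx=5,fy=5,interpolation=cv2.INTER_CUBIC)[:600*2][:, :800] if 0 else cv2.resize(a,(688,600),interpolation=cv2.INTER_CUBIC))
a=cv2.imread("pics/scene0.png")[165:240,210:330]
cv2.imwrite("pics/scenec.png",cv2.resize(a,None,fx=6,fy=6,interpolation=cv2.INTER_CUBIC))
E
```

```text
(no output)
```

View pics/topc.png

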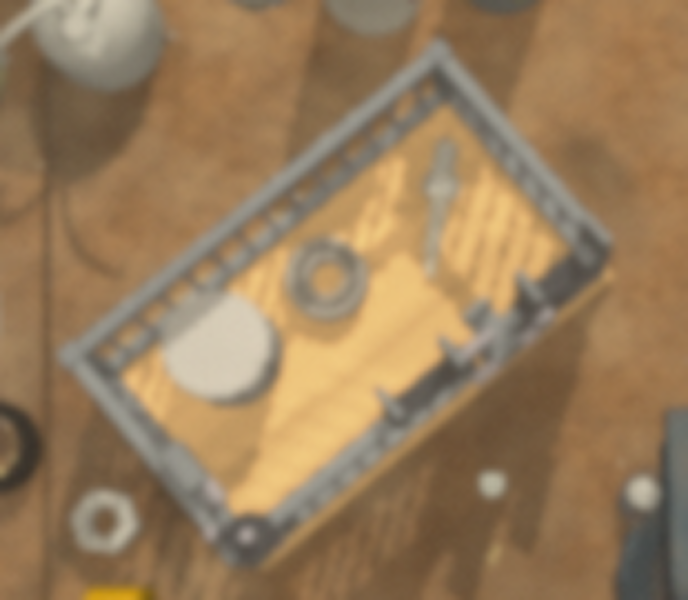

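View pics/scenec.png

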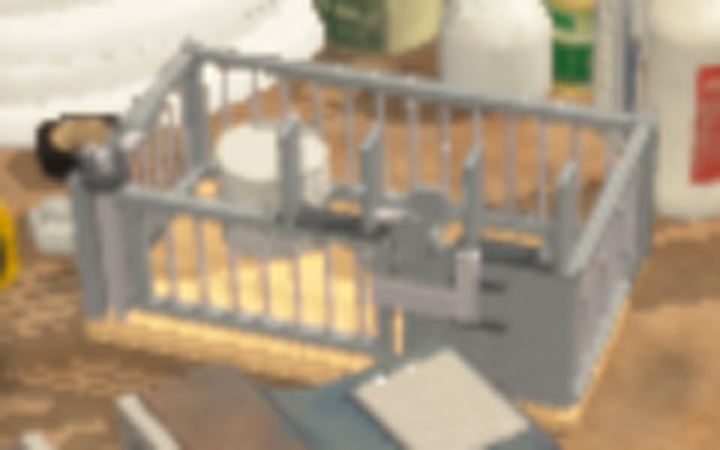

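The crops show the hinge knuckle at topc (248,535). The rim corners are at (437,45), (70,355) and (605,250). The four tabs' tops in scenec are at (290,120), (372,128), (472,152) and (567,165). I'll fit the cage pose to these points.

```bash
cat > h.py <<'E'
import numpy as np
from scipy.optimize import least_squares
from cell import cams
def proj(c,P):
    T=np.linalg.inv(c["world_from_camera"]);q=(T[:3,:3]@np.atleast_2d(P).T+T[:3,3:]).T@c["K"].T
    return q[:,:2]/q[:,2:]
def toworld(p,P):
    P=np.atleast_2d(P).astype(float);c,s=np.cos(p[2]),np.sin(p[2])
    return np.c_[p[0]+c*P[:,0]-s*P[:,1],p[1]+s*P[:,0]+c*P[:,1],P[:,2]]
def fit(obs,p0):
    f=lambda p:np.concatenate([(proj(c,toworld(p,P))-uv).ravel() for c,P,uv in obs])
    return least_squares(f,p0,loss="soft_l1")
E
python3 - <<'E'
from h import *
t,s=cams.calibration("top"),cams.calibration("scene")
k=np.array
tu=k([[248,535],[437,45],[70,355],[605,250]])/[688/155,600/135]+[155,120]-.4
tP=k([[-.075,.09,.11],[.08,-.177,.105],[.08,.113,.105],[-.08,-.177,.105]])
su=k([[290,120],[372,128],[472,152],[567,165],[190,45],[650,120]])/6+[210,165]-.4
sP=k([[-.075,-.02,.165],[-.075,-.065,.165],[-.075,-.121,.165],[-.075,-.17,.165],[.08,.113,.105],[.08,-.177,.105]])
r=fit([(t,tP,tu),(s,sP,su)],[.55,.33,-.6]);print(r.x,r.fun.reshape(-1,2).round(1))
for n,P in dict(hinge=[-.075,.09,.15],stab=[-.075,-.12,.15],spost=[-.075,-.17,.15],sq=[-.075,-.153,.15],gp=[-.075,-.0355,.15]).items():print(n,toworld(r.x,P).round(4))
E
```

```text
[0.6087059  0.37650445 0.67238119] [[ 0.3 -0.3]
 [ 0.  -0.7]
 [-3.8 -0.2]
 [ 1.3 -0.6]
 [-0.4  0.5]
 [-0.6  1.5]
 [ 0.   0.5]
 [-0.3  1. ]
 [-1.4 -1. ]
 [ 0.2 -0.7]]
hinge [[0.494  0.4002 0.15  ]]
stab [[0.6248 0.2359 0.15  ]]
spost [[0.6559 0.1968 0.15  ]]
sq [[0.6453 0.2101 0.15  ]]
gp [[0.5721 0.302  0.15  ]]
```

Emit:
jog_arm(
  plan=[
    [0.5,-0.25,0.2,0.09,1],
    [1,-0.55,0.3,0.18,1],
    [1,-0.55,0.3,0.18,1],
  ],
)

```text
time: 0.4
tool_pos: [0.2131, 0.4632, 0.2514]
tool_rot: [3.141, 0.002, -3.108]
contact_force: [0.2, 0.1, -0.2]
opening: 0.0918
grip_force: 0.0
```

Emit:
jog_arm(
  plan=[
    [0.5,-0.3,0,0.09,1],
    [1,-0.6,0,0.18,1],
    [1,-0.6,0,0.18,1],
  ],
)

```text
time: 0.7
tool_pos: [0.2924, 0.4149, 0.2502]
tool_rot: [-3.14, -0.0, -2.827]
contact_force: [-0.3, 0.2, 0.1]
opening: 0.0917
grip_force: 0.0
```

Emit:
jog_arm(
  plan=[
    [0.5,-0.3,0,0.09,1],
    [1,-0.6,0,0.18,1],
    [1,-0.6,0,0.18,1],
  ],
)

```text
time: 1.0
tool_pos: [0.3724, 0.3671, 0.2501]
tool_rot: [-3.141, -0.0, -2.545]
contact_force: [0.2, 0.9, -0.4]
opening: 0.0919
grip_force: 0.0
```

Emit:
jog_arm(
  plan=[
    [0.5,-0.3,0,0.05,1],
    [1,-0.6,0,0.05,1],
    [1,-0.6,0,0.05,1],
    [1,-0.6,0,0.05,1],
  ],
)

```text
time: 1.4
tool_pos: [0.4491, 0.3211, 0.25]
tool_rot: [3.14, -0.001, -2.468]
contact_force: [-0.2, 0.5, -0.5]
opening: 0.0916
grip_force: 0.0
```

```bash
python3 - <<'E'
from h import *
import cv2
from cell import readout
s=readout.observe();print(s["tool_pos"],s["tool_rot"],s["time"])
c=cams.calibration("wrist");np.savez("w1.npz",**c)
im=cams.read_camera("wrist");cv2.imwrite("pics/w1.png",cv2.resize(im,(800,600)))
p=[.6087,.3765,.6724]
print(proj(c,toworld(p,[[-.075,.09,.15],[-.075,-.12,.165],[-.075,-.17,.165],[-.075,-.02,.165],[-.075,-.065,.165]]))*800/560)
E
```

```text
[0.44914654 0.3211211  0.25000418] [ 3.14023803e+00 -1.49909559e-03 -2.46837607e+00] 1.4
[[447.47760478 432.30079205]
 [109.06950022 445.36097252]
 [ 27.72923514 445.37480294]
 [271.6432683  445.33332985]
 [198.50268032 445.34576606]]
```

View pics/w1.png

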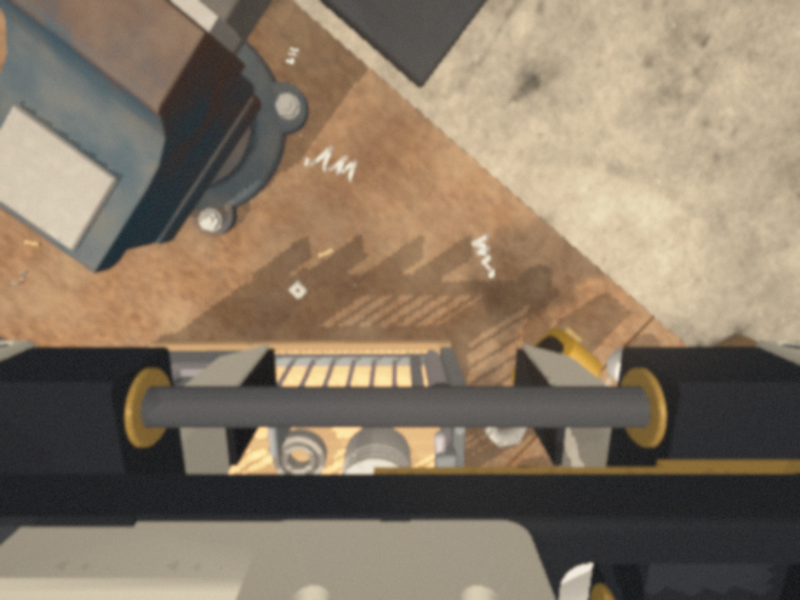

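The wrist view is looking at the robot side of the cage, and the fingers hide the tabs. I'll move the tool further over the cage so the front plane comes into view.

Emit:
jog_arm(
  plan=[
    [0.5,0,0.3,0,1],
    [1,0.05,0.5,0,1],
    [1,0.05,0.5,0,1],
  ],
)

```text
time: 1.75
tool_pos: [0.5325, 0.3265, 0.2922]
tool_rot: [-3.14, 0.005, -2.466]
contact_force: [-0.5, 0.9, -0.5]
opening: 0.0917
grip_force: 0.0
```

Emit:
jog_arm(
  plan=[
    [0.5,0,0,0,1],
    [1,0.05,0,0,1],
    [1,0.05,0,0,1],
    [1,0.05,0,0,1],
  ],
)

```text
time: 2.15
tool_pos: [0.6083, 0.3301, 0.289]
tool_rot: [3.14, -0.003, -2.464]
contact_force: [-0.6, 0.4, -0.8]
opening: 0.0917
grip_force: 0.0
```

Emit:
jog_arm(
  plan=[
    [0.45,0,0,0,1],
    [0.45,0,0,0,1],
    [0.45,0,0,0,1],
  ],
)

```text
time: 2.45
tool_pos: [0.6444, 0.3296, 0.2908]
tool_rot: [3.141, -0.001, -2.464]
contact_force: [-0.3, 0.1, 0.3]
opening: 0.0918
grip_force: 0.0
```

```bash
python3 - <<'E'
from h import *
import cv2
from cell import readout
s=readout.observe();print(s["tool_pos"],s["tool_rot"],s["time"])
c=cams.calibration("wrist");np.savez("w2.npz",**c)
im=cams.read_camera("wrist");cv2.imwrite("pics/w2.png",cv2.resize(im,(800,600)))
p=[.6087,.3765,.6724]
print(proj(c,toworld(p,[[-.075,.09,.15],[-.075,-.12,.165],[-.075,-.17,.165],[-.075,-.02,.165],[-.075,-.065,.165]]))*800/560)
E
```

```text
[0.6444045  0.32963988 0.29081819] [ 3.14087903e+00 -5.49049720e-04 -2.46395016e+00] 2.45
[[625.71834496 181.28781301]
 [296.34695059 179.16660032]
 [214.85142336 178.74688336]
 [459.18219474 180.00523178]
 [385.93202637 179.62797994]]
```

View pics/w2.png

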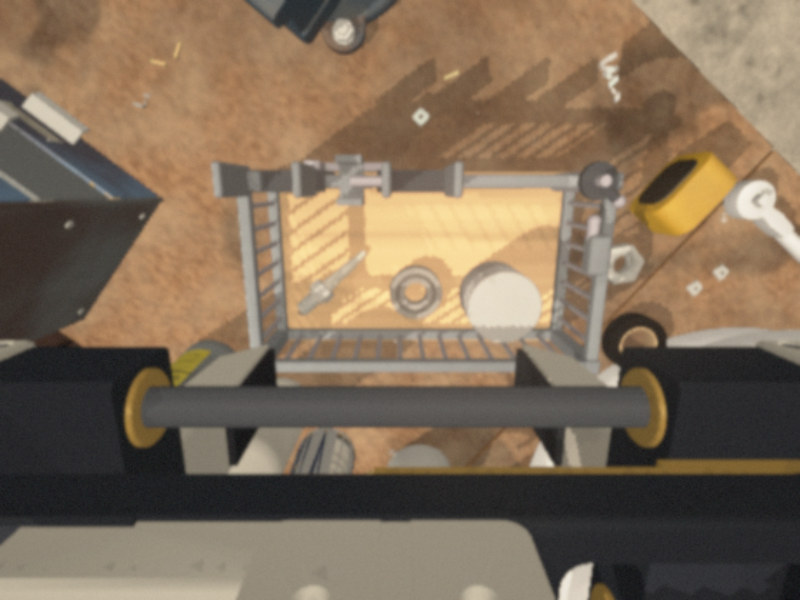

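This view is clear. The tab tops are at post (217,179), safety tab (298,179), trigger (387,178) and grip post (459,179), and the hinge knuckle is at (600,182). All are within about 2 px of the prediction, so I'll refine the fit.

```bash
python3 - <<'E'
from h import *
c=dict(np.load("w2.npz"));k=np.array
u=k([[217,179],[298,179],[387,178],[459,179],[600,182],[600,368],[254,370]])*.7
P=k([[-.075,-.17,.165],[-.075,-.121,.165],[-.075,-.065,.165],[-.075,-.02,.165],[-.075,.09,.115],[.078,.11,.105],[.078,-.175,.105]])
r=fit([(c,P,u)],[.6087,.3765,.6724]);print(r.x,r.fun.reshape(-1,2).round(1))
r=fit([(c,P[:4],u[:4])],[.6087,.3765,.6724]);print(r.x,r.fun.reshape(-1,2).round(1))
for n,P in dict(hinge=[-.075,.09,.15],sq=[-.075,-.153,.15],gp=[-.075,-.0355,.15]).items():print(n,toworld(r.x,P).round(4))
E
```

```text
[0.60757949 0.37672533 0.67575002] [[-0.8 -0.4]
 [-1.6 -0.3]
 [-0.   0.5]
 [ 0.9 -0.1]
 [ 1.6 -1. ]
 [-1.   2.3]
 [ 1.9  0.6]]
[0.60706027 0.37704121 0.67874737] [[-0.4 -0. ]
 [-1.2 -0.1]
 [ 0.4  0.5]
 [ 1.3 -0.3]]
hinge [[0.4922 0.4    0.15  ]]
sq [[0.6447 0.2109 0.15  ]]
gp [[0.571  0.3023 0.15  ]]
```

Emit:
jog_arm(
  plan=[
    [0,-0.5,0,0,1],
    [0,-1,0,0,1],
    [0,-1,0,0,1],
  ],
)

```text
time: 2.8
tool_pos: [0.6448, 0.2449, 0.2931]
tool_rot: [-3.14, 0.001, -2.468]
contact_force: [0.8, -0.6, 0.1]
opening: 0.0915
grip_force: 0.0
```

Emit:
jog_arm(
  plan=[
    [0,-0.49,0,0,1],
    [0,-0.49,-0.5,0,1],
    [0,-0.49,-1,0,1],
    [0,-0.49,-1,0,1],
    [0,-0.49,-1,0,1],
  ],
)

```text
time: 3.3
tool_pos: [0.6452, 0.2105, 0.2124]
tool_rot: [-3.142, 0.001, -2.464]
contact_force: [0.8, 0.8, 1.5]
opening: 0.0917
grip_force: 0.0
```

```bash
python3 -c "
from cell import readout
s=readout.observe();print(s['tool_pos'],s['tool_rot'],s['contact_force'])"
```

```text
[0.64521088 0.21054058 0.21237035] [-3.14157435e+00  7.57418528e-04 -2.46364713e+00] [0.84251739 0.82333495 1.46457948]
```

Emit:
jog_arm(
  plan=[
    [0,0,-0.5,0,1],
    [0,0,-1,0,1],
    [0,0,-1,0,1],
    [0,0,-1,0,1],
  ],
  squeeze=15,
)

```text
time: 3.7
tool_pos: [0.6468, 0.2103, 0.1336]
tool_rot: [-3.14, 0.003, -2.464]
contact_force: [-0.2, -0.9, 0.6]
opening: 0.0916
grip_force: 0.0
```

Emit:
jog_arm(
  plan=[
    [0,0,0,0,0.5],
    [0,0,0,0,0.2],
    [0,0,0,0,0],
    [0,0,0,0,-0.3],
    [0,0,0,0,-0.3],
    [0,0,0,0,-0.3],
    [0,0,0,0,-0.3],
    [0,0,0,0,-0.3],
  ],
  squeeze=15,
)

```text
time: 4.5
tool_pos: [0.6455, 0.21, 0.1308]
tool_rot: [3.141, 0.0, -2.464]
contact_force: [-2.6, 4.3, 4.7]
opening: 0.0391
grip_force: 15.0
```

Emit:
jog_arm(
  plan=[
    [0,0,0,0,-0.4],
    [0,0,0,0,-0.4],
    [0,0,0,0,-0.4],
  ],
  squeeze=20,
)

```text
time: 4.8
tool_pos: [0.6456, 0.21, 0.1309]
tool_rot: [3.141, 0.0, -2.465]
contact_force: [-2.8, 4.0, 3.8]
opening: 0.0391
grip_force: 20.0
```

Emit:
jog_arm(
  plan=[
    [0,0,0,0,1],
    [0,0,0,0,1],
    [0,0,0,0,1],
    [0,0,0,0,1],
    [0,0,0,0,1],
    [0,0,0.5,0,1],
    [0,0,1,0,1],
    [0,0,1,0,1],
  ],
)

```text
time: 5.6
tool_pos: [0.6485, 0.2099, 0.2177]
tool_rot: [-3.136, 0.011, -2.465]
contact_force: [0.4, -0.8, 0.2]
opening: 0.0916
grip_force: 0.0
```

Emit:
jog_arm(
  plan=[
    [0,0,0.5,0,1],
    [0,0.5,1,0,1],
    [0,1,1,0,1],
    [0,1,1,0,1],
  ],
)

```text
time: 6.0
tool_pos: [0.6451, 0.2948, 0.2916]
tool_rot: [3.141, 0.004, -2.459]
contact_force: [-0.2, -1.0, -0.6]
opening: 0.0919
grip_force: 0.0
```

Emit:
jog_arm(
  plan=[
    [0,0.5,0,0,1],
    [0,0.5,0,0,1],
    [0,0.5,0,0,1],
  ],
)

```text
time: 6.3
tool_pos: [0.6454, 0.3298, 0.2892]
tool_rot: [3.141, -0.002, -2.463]
contact_force: [-0.1, -0.2, -0.4]
opening: 0.092
grip_force: 0.0
```

```bash
python3 - <<'E'
from h import *
import cv2
from cell import readout
s=readout.observe();print(s["tool_pos"],s["tool_rot"],s["time"])
c=cams.calibration("wrist")
im=cams.read_camera("wrist")[95:165,130:340];cv2.imwrite("pics/w3.png",cv2.resize(im,None,fx=3.8,fy=3.8,interpolation=cv2.INTER_CUBIC))
p=[.6073,.3769,.677]
print((proj(c,toworld(p,[[-.075,-.136,.165],[-.075,-.17,.165],[-.075,-.02,.165],[-.075,-.065,.165]]))-[130,95])*3.8)
E
```

```text
[0.64544657 0.32981899 0.2892237 ] [ 3.14139403e+00 -2.07557171e-03 -2.46328537e+00] 6.3
[[229.60944205 110.66219697]
 [ 81.38250051 110.5110173 ]
 [735.27127546 111.17793177]
 [539.11920127 110.97787227]]
```

View pics/w3.png

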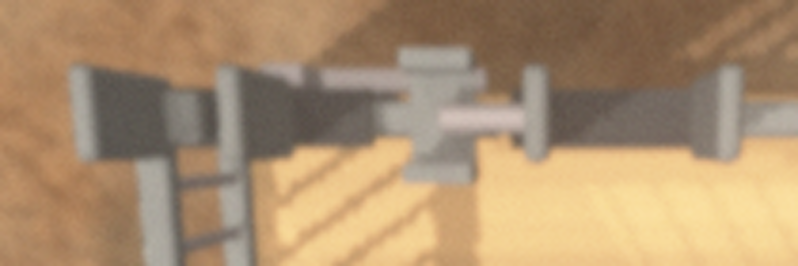

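The safety tab at (231,112) is 148 px from its post at (83,112), exactly the predicted spacing when fully withdrawn. Next I'll go to the gate's grip.

Emit:
jog_arm(
  plan=[
    [-0.5,-0.18,0,0,1],
    [-0.93,-0.35,-0.2,0,1],
    [-0.93,-0.35,-0.7,0,1],
    [-0.93,-0.35,-1,0,1],
    [-0.93,-0.35,-1,0,1],
  ],
)

```text
time: 6.85
tool_pos: [0.5696, 0.2993, 0.2072]
tool_rot: [3.14, -0.007, -2.466]
contact_force: [-0.3, 0.1, 0.3]
opening: 0.092
grip_force: 0.0
```

Emit:
jog_arm(
  plan=[
    [0,0,-0.3,0,1],
    [0,0,-0.98,0,1],
    [0,0,-0.98,0,1],
    [0,0,-0.98,0,1],
  ],
)

```text
time: 7.25
tool_pos: [0.5718, 0.301, 0.133]
tool_rot: [3.141, -0.001, -2.465]
contact_force: [-0.6, 0.8, 1.0]
opening: 0.0916
grip_force: 0.0
```

Emit:
jog_arm(
  plan=[
    [0,0,0,0,0.5],
    [0,0,0,0,0.2],
    [0,0,0,0,0],
    [0,0,0,0,-0.4],
    [0,0,0,0,-0.4],
    [0,0,0,0,-0.4],
    [0,0,0,0,-0.4],
    [0,0,0,0,-0.4],
  ],
  squeeze=22,
)

```text
time: 8.05
tool_pos: [0.5715, 0.302, 0.1332]
tool_rot: [3.141, 0.001, -2.465]
contact_force: [-0.9, 0.9, 3.8]
opening: 0.0363
grip_force: 22.0
```

```bash
cat > arc.py <<'E'
import sys,numpy as np
from cell import readout
H=np.array([.4925,.400]);R=.1257;Y0=.677
s=readout.observe();p=s["tool_pos"][:2];y=s["tool_rot"][2]%np.pi
now=np.arctan2(*(p-H)[::-1]);print("th(pos) %.3f r %.4f th(yaw) %.3f"%((Y0-np.pi/2)-now,np.hypot(*(p-H)),(Y0-y)%np.pi))
a=Y0-np.pi/2
for t in map(float,sys.argv[2:]):
    q=H+R*np.array([np.cos(a-t),np.sin(a-t)])
    b=H+R*np.array([np.cos(a-float(sys.argv[1])),np.sin(a-float(sys.argv[1]))])
    print(t,((q-b)/.08).round(3),round(-(t-float(sys.argv[1]))/(np.pi/2),3))
E
python3 arc.py 0 .05 .1 .2 .3 .4 .5 .6; python3 arc.py .6 .7 .8 .9 1 1.1 1.2;python3 arc.py 1.2 1.3 1.4 1.5 1.52
```

```text
th(pos) -0.002 r 0.1259 th(yaw) 0.000
0.05 [-0.062 -0.048] -0.032
0.1 [-0.127 -0.092] -0.064
0.2 [-0.263 -0.171] -0.127
0.3 [-0.406 -0.236] -0.191
0.4 [-0.555 -0.287] -0.255
0.5 [-0.708 -0.322] -0.318
0.6 [-0.863 -0.342] -0.382
th(pos) -0.002 r 0.1259 th(yaw) 0.000
0.7 [-0.157 -0.004] -0.064
0.8 [-0.314  0.007] -0.127
0.9 [-0.468  0.034] -0.191
1.0 [-0.62   0.077] -0.255
1.1 [-0.766  0.134] -0.318
1.2 [-0.906  0.205] -0.382
th(pos) -0.002 r 0.1259 th(yaw) 0.000
1.3 [-0.132  0.085] -0.064
1.4 [-0.255  0.183] -0.127
1.5 [-0.367  0.293] -0.191
1.52 [-0.388  0.316] -0.204
```

Emit:
jog_arm(
  plan=[
    [0,0,0,0,-0.5],
    [0,0,0,0,-0.5],
    [-0.06,-0.05,0,-0.03,-0.5],
    [-0.13,-0.09,0,-0.065,-0.5],
    [-0.26,-0.17,0,-0.13,-0.5],
    [-0.26,-0.17,0,-0.13,-0.5],
  ],
  squeeze=28,
)

```text
time: 8.65
tool_pos: [0.5498, 0.2881, 0.1332]
tool_rot: [3.141, 0.001, -2.671]
contact_force: [-0.6, 1.1, 4.0]
opening: 0.0361
grip_force: 28.0
```

```bash
python3 arc.py .2 .3 .4 .5 .6 .7 .8; python3 arc.py .8 .9 1 1.1 1.2 1.3 1.35
```

```text
th(pos) 0.204 r 0.1257 th(yaw) 0.206
0.3 [-0.143 -0.065] -0.064
0.4 [-0.292 -0.115] -0.127
0.5 [-0.445 -0.151] -0.191
0.6 [-0.601 -0.171] -0.255
0.7 [-0.758 -0.175] -0.318
0.8 [-0.914 -0.164] -0.382
th(pos) 0.204 r 0.1257 th(yaw) 0.206
0.9 [-0.155  0.027] -0.064
1.0 [-0.306  0.069] -0.127
1.1 [-0.452  0.127] -0.191
1.2 [-0.592  0.198] -0.255
1.3 [-0.724  0.283] -0.318
1.35 [-0.787  0.331] -0.35
```

Emit:
jog_arm(
  plan=[
    [-0.14,-0.065,0,-0.064,-0.5],
    [-0.29,-0.115,0,-0.127,-0.5],
    [-0.445,-0.15,0,-0.191,-0.5],
    [-0.6,-0.17,0,-0.255,-0.5],
    [-0.6,-0.17,0,-0.255,-0.5],
  ],
)

```text
time: 9.15
tool_pos: [0.5019, 0.275, 0.1332]
tool_rot: [3.141, 0.001, -3.07]
contact_force: [1.1, 1.7, 3.1]
opening: 0.0361
grip_force: 28.0
```

```bash
python3 arc.py .6 .7 .8 .9 1 1.1 1.2; python3 - <<'E'
from cell import cams
import cv2
cv2.imwrite("pics/s4.png",cv2.resize(cams.read_camera("scene")[100:310,130:410],(800,600),interpolation=cv2.INTER_CUBIC))
E
```

```text
th(pos) 0.602 r 0.1253 th(yaw) 0.606
0.7 [-0.157 -0.004] -0.064
0.8 [-0.314  0.007] -0.127
0.9 [-0.468  0.034] -0.191
1.0 [-0.62   0.077] -0.255
1.1 [-0.766  0.134] -0.318
1.2 [-0.906  0.205] -0.382
```

View pics/s4.png

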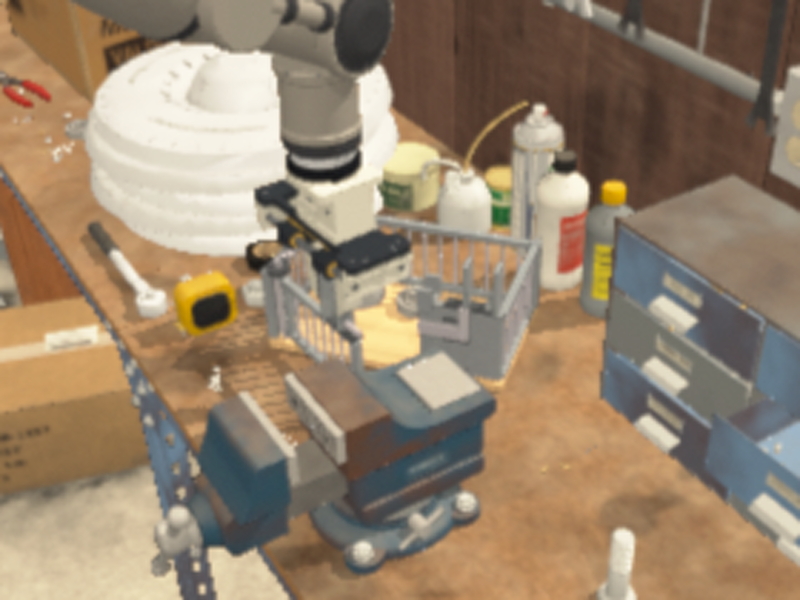

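The gate, with its free edge near (355,350), is following the gripper. I'll go on through the detent.

Emit:
jog_arm(
  plan=[
    [-0.157,-0.004,0,-0.064,-0.5],
    [-0.314,0.007,0,-0.127,-0.5],
    [-0.468,0.034,0,-0.191,-0.5],
    [-0.62,0.077,0,-0.255,-0.5],
    [-0.766,0.134,0,-0.318,-0.5],
    [-0.906,0.205,0,-0.382,-0.5],
    [-0.906,0.205,0,-0.382,-0.5],
  ],
)

```text
time: 9.9
tool_pos: [0.4301, 0.2919, 0.1331]
tool_rot: [3.14, 0.001, 2.614]
contact_force: [2.8, 0.7, 6.2]
opening: 0.0361
grip_force: 28.0
```

Emit:
jog_arm(
  plan=[
    [-0.132,0.085,0,-0.064,-0.5],
    [-0.255,0.183,0,-0.127,-0.5],
    [-0.367,0.293,0,-0.191,-0.5],
    [-0.41,0.34,0,-0.217,-0.5],
    [-0.41,0.34,0,-0.217,-0.5],
    [-0.41,0.34,0,-0.217,-0.5],
    [-0.41,0.34,0,-0.217,-0.5],
  ],
)

```text
time: 10.6
tool_pos: [0.3982, 0.3186, 0.1331]
tool_rot: [3.14, 0.0, 2.275]
contact_force: [1.0, 0.3, 7.4]
opening: 0.0357
grip_force: 28.1
```

```bash
python3 arc.py 1.54; python3 - <<'E'
from cell import cams,readout
import cv2
cv2.imwrite("pics/t5.png",cv2.resize(cams.read_camera("scene")[140:290,160:360],(800,600),interpolation=cv2.INTER_CUBIC))
print(readout.observe())
E
```

```text
th(pos) 1.536 r 0.1246 th(yaw) 1.543
{'time': 10.65, 'qpos': array([ 5.24378007e-01,  4.11244503e-01,  1.70154565e+00, -3.84539518e-05,
        1.02663715e+00, -1.79948822e-01]), 'qvel': array([-0.00163629, -0.00152328,  0.00238379, -0.00020764,  0.00104037,
       -0.00101248]), 'joint_efforts': array([ -0.49349193, -39.61838365, -18.41925681,   0.31595506,
        -0.06021357,   0.40524373]), 'tool_pos': array([0.39825218, 0.31859173, 0.13316433]), 'tool_rot': array([3.13946816e+00, 4.19964341e-04, 2.27514258e+00]), 'contact_force': array([1.55651901, 1.17286609, 8.5482553 ]), 'torque': array([-0.27494844,  0.1948119 ,  0.42218193]), 'grip_force': 28.071304857730865, 'opening': 0.035932925484453294}
```

View pics/t5.png

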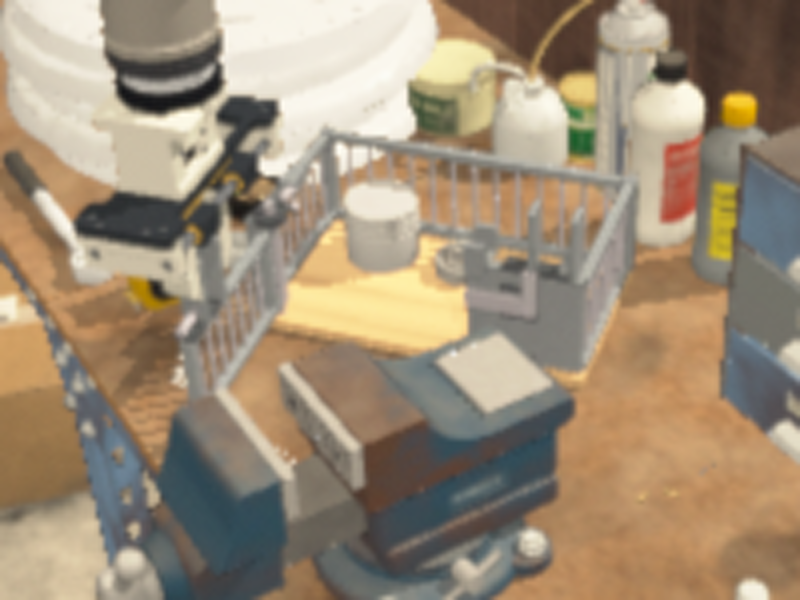

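The gate stands open at about 1.54 rad. The grip is still squeezed and the safety tab is still next to its post, with the parts undisturbed.

```bash
python3 -c "
from cell import ticket
print(ticket.hand_in())"
```

```text
the job is handed in; nothing more can be done
None
```

The job is handed in: I withdrew the safety catch fully first, then swung the gate open to about 1.54 rad, where the gripper still holds the grip squeezed at 28 N; the hand-in did not report a verdict.

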